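Open the camper's tank drain with the square key

ROBOT

A 6-joint arm with a two-finger parallel gripper is mounted at the origin on the work surface. World frame = base frame: x ahead of the robot, y to its left, z up, the work surface at z = 0. Lengths are in m, angles in degrees, forces in N, time in s.
With the tool pointing down it reaches from about 0.3 to 0.75 m from the base axis. Payload 8.5 kg.
Tool frame: the origin (TCP) lies on the centre line of the jaws, within the pads' length; the fingertips stand 17 mm ahead of it and the grasp point (between the pads) lies 2 mm behind it (env.tcp_to_tips is the distance from the TCP to the fingertips, in m); z points along the fingers, y is the line along which they close (so a half turn about z gives the same grasp; the last joint's range is limited). The gripper opens to 85 mm and grips with 20 to 120 N. Pads are 22 mm wide; open, the fingers measure 114 mm over their backs; the gripper's body (76 mm by 85 mm) begins 54 mm behind the grasp point. The pads swing forward as they close: fully open they stand 13 mm farther back than shut.
Start: joints at [52.007, 21.807, 74.336, -0, 83.858, -12.336], TCP at [0.238, 0.496, 0.248] pointing down, gripper open.
Joint ranges: [-178.18, 178.18], [-50.72, 133.34], [12.68, 142.11], [-81.47, 261.47], [9.98, 163.14], [-165.26, 165.26]. Speed limits (degrees/s): [136.94, 136.94, 180, 180, 180, 180].

INTERFACE

Orientations are given as a 3x3 rotation matrix whose columns are the frame's x, y, z axes.
In Python, from rig import env gives the robot as it stands. The module is installed in compiled form; this text tells all that it offers.
- The arm moves only by the shell command python3 -m pendant 'ROWS' [FORCE]. ROWS is JSON, a list of rows, each a list of 7 numbers: the opening, from 0 (shut) to 1 (fully open), then the shift along the tool's x, y, z in m, then the turn, a rotation vector about the tool's x, y, z in rad. A call has 1 to 5 rows; each row is the pose to reach, as a shift and turn from the pose commanded when the call began, along the tool's axes at that moment; what a row does not reach only later rows make up. A row lasts 1/8 s, in which the tool goes at most 62.5 mm and 10.7 degrees, less where a joint would pass 70% of its speed; a pose out of reach is approached as far as the arm can. A call with a gripper value outside its range is refused whole. The fingers move at their own pace and stop on an object; FORCE is the grip in N (left out, the last holds). Time passes only in rows, so rows that repeat a pose let the fingers close. It gives the time, the measured TCP pose, the force, the opening and the grip force at its end, in the units of the state.
- env.observe(): the state, without advancing time (a new reading comes with each control period).
- env.get_image(name): name is "scene" or "top" or "wrist"; returns a dict with "image" (420x560x3 uint8, blue, green, red), "fx", "fy", "cx", "cy" (pixels), "pose" (4x4, takes a point from camera to world coordinates). Camera axes: x right, y up, looking along -z (the intrinsics and any distortion apply to the point x, -y, -z); pixel columns grow to the right and rows downward; lengths in m; the calibration is good to about 2 mm. The wrist camera is an equidistant fisheye: a pixel r from the principal point sees the ray r / f radians off the axis. A picture is of the moment at which its call begins. There is no depth.
- env.close_job(): hands the job in; it is judged then, once.
Trained networks look in the newest picture that a camera, given by its name, has taken for a name from the list of things; names that differ only in an ending like _2 or _b are one class to them, and where a whole thing is asked for, a point or a joint stands for the part that bears it (a point fixed in the world has none). Each returns a list of dicts, best first, with "conf" (0 to 1); they miss things now and then, are a little off and sometimes report something else, mostly with a low value. They report only what shows in the picture. A call takes as long as a camera call. They do not tell look-alikes from the thing itself.
- env.find_in(camera, thing): "bbox" ([centre column, centre row, width, height] in pixels, round what is visible of it).
- env.trace(camera, thing): "mask" (420x560 bool, what is visible of it) and "bbox" ([centre column, centre row, width, height] in pixels, round what is visible of it).
- env.tip_of(camera, thing): "centre" ([column, row] in pixels: a listed point, or the origin of a listed thing).
The state is a dict: "time_s": time; "q": joint angles; "qvel": joint speeds; "joint_efforts": joint torques, N m; "position": TCP position; "tool_rot": TCP orientation; "ft_force": force on the tool from outside, world axes, zero at the start; "wrist_torque": the same for the moment, N m; "grip_width": finger opening in m; "gripper_force": force on a finger pad.
Only numpy, scipy, OpenCV 4.12 (cv2) and the standard library are available. Lean on these libraries where they do the work, as an engineer would, in place of code of your own. Each camera call takes 0.05 s, during which the arm holds its last target. There are 200 camera calls.

TASK

Take the red-handled square key out of its wooden rest, feel it into the square brass socket in the recess of the white drain valve box until it is fully home, then turn it clockwise (seen from above) up to its stop. Be gentle: never press or twist the key hard against the valve, and leave everything else on the counter where it stands. Let go at the end and leave the key standing in the socket.

Things in the scene. Friction and masses are not known exactly. Their poses are not given: they have to be found in the camera images.
- key: Loose panel key, 120 g, upright in its rest. Steel shank 14 x 14 mm square, faces square to x and y, end 2 mm a 10 mm square pilot; round collar 22 mm across at 49 to 54 mm; above it a flat red handle, 44 mm along x, 12 mm thick along y, 54 to 92 mm above the tip. Origin: middle of the tip's end face; z up the shank. Over 45 N between key and valve (box, disc or socket) counts as forced
- key_grip (a point): Middle of the red handle, 73 mm above the tip, axes as the key's: pinch it here across its 12 mm thickness (along the key's y)
- key_rest: Fixed wooden block 64 x 64 x 36 mm with a square blind hole 16.5 mm wide and 30 mm deep in the middle of its top, in which the key stands. Origin under its centre on the counter, z up
- valve_box: Fixed white drain valve box, 130 (x) x 160 (y) x 55 mm high; origin under its centre on the counter, z up. In its top an oblong recess 50 (x) x 74 (y) mm, 10 mm deep, with a flat grey floor; flush in this a brass disc 46 mm across with a square socket in its centre, 15.5 mm wide plus a 1.5 mm lead-in chamfer, 16 mm deep. Box, floor and disc do not give way
- recess_mid (a point): Middle of the recess at the height of the brass disc's flat top, 45 mm above the counter; axes as the box's. The socket's place is NOT measured: its centre is anywhere from 10 mm to -y to 10 mm to +y of this point, at x = 0. Find it by feel (slide the tip on the brass until its edge catches in the socket) or by sight
- spindle (a joint): Turning angle of the brass disc with its socket, rad, growing clockwise seen from above. At 0 the socket's sides are square to the box's x and y (red mark on the disc towards the box's -x). Starts between 0 and 0.3, hard stop at 1.35, friction about 0.08 N m, stays where left
- cup: Steel camping mug, 80 mm across, 80 mm high, origin under its centre; bystander
- bowl: White melamine bowl, 140 mm across, 55 mm high, origin under its centre; bystander
- butter_dish: Wooden butter dish 110 x 160 mm with a glass lid and a wooden knob, 75 mm high, origin under its centre; bystander
- jar: Closed jar, 56 mm across, 90 mm high, origin under its centre; bystander
There are look-alikes about, which are no part of the job. Leave any black or turquoise look-alike of the key alone.

How it is judged (in metres and radians):
On the way:
1. The key is seated in the socket (tip within 4 mm of its bottom), the valve not yet turned past 0.7 rad (z of key in the frame of recess_mid below -0.012 m and x of key in the frame of recess_mid between -0.006 and 0.006 m and y of key in the frame of recess_mid between -0.016 and 0.016 m and value of joint spindle below 0.7 rad), for 0.1 s.
At the end, for the whole second after the job is handed in: The valve is turned to its stop (spindle above 1.25 of 1.35 rad) and the key stands in the socket at rest, let go, tip within 4 mm of the socket's bottom, within 0.2 rad of upright (value of joint spindle above 1.25 rad and z of key in the frame of recess_mid below -0.012 m and x of key in the frame of recess_mid between -0.006 and 0.006 m and y of key in the frame of recess_mid between -0.016 and 0.016 m and angle between key's own z axis and vertical below 0.2 rad and linear speed of key below 0.02 m/s); the robot touches nothing.
It fails at once if The key is forced: more than 45 N between key and valve box (contact force between key and valve_box above 45 N).
It fails at once if A bystander (cup, bowl, butter dish or jar) is moved more than 30 mm (distance of any of cup, bowl, butter_dish, jar from where it was at the start of the episode above 0.03 m).
It also fails if it takes over 61 s, if anything falls off the work surface, if the arm or the gripper's body presses on something with over 40 N, if the wrist force passes 120 N, or if a joint passes its speed limit or range.

## Working session

There is one attempt and no reset: what is moved stays moved. The work goes in short steps, Python scripts to look and compute and a shell command to move; the robot and the scene stay as the last step left them, time stands still between calls to the robot, and variables do not carry over. Pictures are saved under pics/ and viewed, at most 10 in all, crops included, and the job is handed in when it is done.

```bash
mkdir -p pics; cat > h.py <<'E'
import numpy as np, cv2
from rig import env
def ray(im,px):
    u=(px[0]-im["cx"])/im["fx"]; v=(px[1]-im["cy"])/im["fy"]
    return u,v
def toworld(im,px,z,fish=False):
    u,v=ray(im,px)
    if fish:
        r=np.hypot(u,v); s=np.sin(r)/r if r>1e-9 else 1; d=np.array([u*s,-v*s,-np.cos(r)])
    else: d=np.array([u,-v,-1.])
    P=np.array(im["pose"]); d=P[:3,:3]@d; o=P[:3,3]
    return o+d*(z-o[2])/d[2]
E
python3 - <<'E'
from h import *
s=env.observe(); print(s["position"],s["tool_rot"],s["ft_force"],s["grip_width"])
for c in ("scene","top"):
    im=env.get_image(c); cv2.imwrite(f"pics/{c}0.png",im["image"]); print(c,im["fx"],im["cx"],im["cy"],[round(x,3) for x in np.array(im["pose"])[:3,3]],im.get("dist"))
    for t in ("key","key_rest","valve_box","cup","bowl","butter_dish","jar"):
        for d in env.find_in(c,t)[:3]: 
            b=d["bbox"]; print(t,round(d["conf"],2),np.round(b), np.round(toworld(im,b[:2],0.05),3) if c=="top" else "")
E
```

```text
[0.23797552 0.49553407 0.24771021] [[-9.01408749e-01  4.32968212e-01 -8.91591915e-04]
 [ 4.32969034e-01  9.01408011e-01 -1.18914956e-03]
 [ 2.88824135e-04 -1.45794151e-03 -9.99998895e-01]] [ 0.25471885 -0.3416842   0.11004451] 0.08530900873132823
scene 406.8962366851178 278.7878818149487 207.06624696393806 [np.float64(0.996), np.float64(0.675), np.float64(0.594)] None
key 0.73 [311. 206.  16.  28.] 
key 0.63 [315. 231.  17.  32.] 
key 0.62 [275. 247.  13.  37.] 
key_rest 0.83 [312. 251.  43.  32.] 
valve_box 0.63 [253. 183.  65.  50.] 
cup 0.94 [174. 243.  41.  52.] 
cup 0.48 [314. 252.  45.  37.] 
bowl 0.75 [297. 326.  83.  74.] 
bowl 0.37 [314. 252.  40.  34.] 
butter_dish 0.72 [162. 185.  64.  50.] 
jar 0.93 [458. 278.  35.  51.] 
top 418.4196981228621 278.4567578034693 206.7649579864708 [np.float64(0.375), np.float64(0.065), np.float64(1.131)] None
key 0.67 [270. 248.  19.   8.] [0.459 0.073 0.05 ]
key 0.63 [244. 187.  17.  14.] [0.617 0.146 0.05 ]
key 0.61 [239. 223.  12.  21.] [0.522 0.156 0.05 ]
key_rest 0.94 [239. 224.  32.  26.] [0.519 0.156 0.05 ]
valve_box 0.97 [362. 246.  67.  68.] [ 0.468 -0.165  0.05 ]
valve_box 0.66 [409. 169.  58.  45.] [ 0.677 -0.294  0.05 ]
cup 0.85 [303. 137.  46.  36.] [ 0.761 -0.007  0.05 ]
bowl 0.86 [180. 157.  54.  49.] [0.695 0.319 0.05 ]
butter_dish 0.64 [409. 172.  58.  41.] [ 0.669 -0.292  0.05 ]
jar 0.87 [135. 280.  34.  22.] [0.371 0.412 0.05 ]
jar 0.55 [180. 155.  53.  48.] [0.7  0.32 0.05]
```

```bash
python3 - <<'E'
import cv2
a=cv2.imread("pics/top0.png")
cv2.imwrite("pics/top0c.png",cv2.resize(a[130:310,200:440],None,fx=3.3,fy=3.3,interpolation=cv2.INTER_CUBIC))
E
```

```text
(no output)
```

View pics/top0c.png

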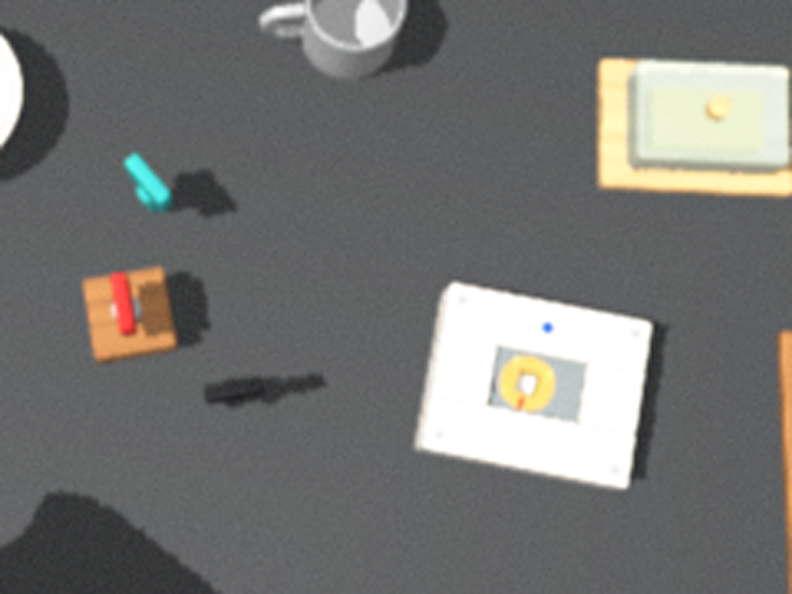

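View pics/scene0.png

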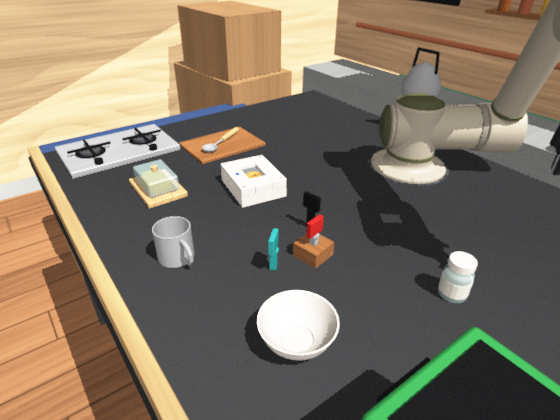

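The top crop shows the red key in its rest at about full-image pixel (237,222), with the handle nearly along world x. The valve box is around (362,246), and its brass disc and socket are at about (360,246). The red mark points down and slightly left, so the spindle is near 0.1 rad. The look-alikes are the turquoise key at about (244,187) and the black one at about (270,248).

```bash
cat >> h.py <<'E'
def quad(im,mask,z,fish=False):
    c=max(cv2.findContours(mask.astype(np.uint8),cv2.RETR_EXTERNAL,cv2.CHAIN_APPROX_NONE)[0],key=cv2.contourArea)
    P=np.array([toworld(im,p[0],z,fish)[:2] for p in c])*1000
    (cx,cy),(w,h),a=cv2.minAreaRect(P.astype(np.float32))
    return round(cx/1000,4),round(cy/1000,4),round(w,1),round(h,1),round(a,1)
def red(im):
    v=cv2.cvtColor(im["image"],cv2.COLOR_BGR2HSV)
    return ((v[...,0]<6)|(v[...,0]>174))&(v[...,1]>170)&(v[...,2]>90)
E
python3 - <<'E'
from h import *
im=env.get_image("top")
m=red(im); m[:, :210]=0; m[:,270:]=0; m[:190]=0;m[250:]=0
print("key",quad(im,m,.09))
v=cv2.cvtColor(im["image"],cv2.COLOR_BGR2HSV)
w=(v[...,1]<40)&(v[...,2]>140); w[:,:320]=0;w[:,402:]=0;w[:205]=0;w[290:]=0
print("box",quad(im,w,.055))
d=env.trace("top","key_rest")[0]["mask"]; print("rest",quad(im,d,.036))
y=(v[...,0]>15)&(v[...,0]<32)&(v[...,1]>110); y[:,:340]=0;y[:,390:]=0;y[:230]=0;y[265:]=0
print("disc",quad(im,y,.045)); 
for t in ("key_grip","recess_mid","spindle","key"):
    for d in env.tip_of("top",t)[:3]: print(t,d["conf"],toworld(im,d["centre"],{"key_grip":.079,"key":.006}.get(t,.045)))
E
```

```text
key (0.5196, 0.1579, 44.7, 11.1, 11.5)
box (0.4686, -0.1619, 168.7, 136.4, 80.0)Traceback (most recent call last):
  File "<stdin>", line 8, in <module>
IndexError: list index out of range
```

```bash
python3 -m pendant '[[1,-0.05,-0.023,0,0,0,-0.16],[1,-0.1,-0.046,0,0,0,-0.32],[1,-0.15,-0.069,0,0,0,-0.48],[1,-0.2,-0.0915,0,0,0,-0.646],[1,-0.2,-0.0915,0,0,0,-0.646]]'; python3 - <<'E'
from h import *
s=env.observe(); p=s["position"];R=s["tool_rot"];print(p,R)
print(R.T@(np.array([.5196,.1579,p[2]-.03])-p))
E
```

```text
time_s: 1.52
position: [0.3808, 0.3244, 0.2483]
tool_rot: [[-0.981, -0.194, 0.0], [-0.194, 0.981, -0.0], [-0.0, -0.0, -1.0]]
ft_force: [0.4, 1.0, 0.4]
grip_width: 0.0855
gripper_force: 0.0
[0.38078908 0.32444563 0.24832332] [[-9.80952076e-01 -1.94249549e-01  3.71596776e-04]
 [-1.94249668e-01  9.80952071e-01 -3.18508266e-04]
 [-3.02648540e-04 -3.84623895e-04 -9.99999880e-01]]
[-0.10380635 -0.1903257   0.03010462]
```

```bash
python3 -m pendant '[[1,-0.026,-0.048,0.01,0,0,0],[1,-0.052,-0.095,0.02,0,0,0],[1,-0.078,-0.143,0.03,0,0,0],[1,-0.104,-0.19,0.03,0,0,0],[1,-0.104,-0.19,0.03,0,0,0]]'; python3 - <<'E'
from h import *
im=env.get_image("wrist"); cv2.imwrite("pics/w1.png",im["image"]); 
m=red(im).astype(np.uint8)
n,l,st,ce=cv2.connectedComponentsWithStats(m)
for i in range(1,n):
    if st[i,4]>100: print(st[i],ce[i],quad(im,l==i,.098,True))
for d in env.tip_of("wrist","key_grip")[:3]: print(d, toworld(im,d["centre"],.079,True))
s=env.observe();print(s["position"])
E
```

```text
time_s: 2.15
position: [0.5198, 0.1592, 0.2178]
tool_rot: [[-0.981, -0.192, -0.0], [-0.192, 0.981, -0.0], [0.0, -0.0, -1.0]]
ft_force: [-0.9, 1.2, 0.1]
grip_width: 0.0856
gripper_force: 0.0
[270 175  16  60 773] [277.32600259 204.76972833] (0.5164, 0.1581, 48.1, 11.6, 11.1)
{'centre': [188.7, 112.7], 'conf': 0.9} [0.45780035 0.07201271 0.079     ]
{'centre': [239.2, 297.7], 'conf': 0.73} [0.6178342 0.1405684 0.079    ]
{'centre': [279.3, 206.4], 'conf': 0.63} [0.52225538 0.16070016 0.079     ]
[0.51785911 0.16143797 0.21814772]
```

View pics/w1.png

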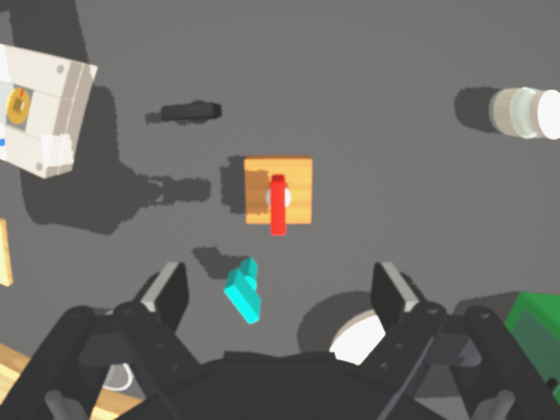

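The wrist view shows the red key upright in its rest at about (278,205), square to the tool. The black key is at (190,112) and the turquoise one at (243,290), both clear of the fingers.

```bash
python3 -m pendant '[[1,0,0,0.03,0,0,0],[1,0,0,0.06,0,0,0],[1,0,0,0.07,0,0,0],[1,0,0,0.07,0,0,0]]'; python3 - <<'E'
from h import *
for k in range(2):
    im=env.get_image("wrist"); 
    m=red(im).astype(np.uint8); q=np.array(quad(im,m,.098,True))
    s=env.observe();p=s["position"];R=s["tool_rot"];print(p,q,R.T@(np.array([.0,0,.081])+np.r_[q[:2],0]-p))
    v=cv2.cvtColor(im["image"],cv2.COLOR_BGR2HSV)
    w=(v[...,0]>5)&(v[...,0]<22)&(v[...,1]>90)&(v[...,2]>60); w[:,:180]=0;w[:,380:]=0;w[300:]=0
    w=cv2.morphologyEx(w.astype(np.uint8),cv2.MORPH_CLOSE,np.ones((5,5)))
    print("rest",quad(im,w,.036,True))
cv2.imwrite("pics/w2.png",im["image"])
E
```

```text
time_s: 2.75
position: [0.5178, 0.1617, 0.1486]
tool_rot: [[-0.98, -0.198, -0.0], [-0.198, 0.98, 0.0], [0.0, 0.0, -1.0]]
ft_force: [-0.4, -0.5, 1.0]
grip_width: 0.0855
gripper_force: 0.0
[0.51824993 0.16156405 0.14923819] [ 0.5153  0.1577 50.     10.9    11.5   ] [ 0.0037366  -0.00319985  0.06823403]
rest (0.5173, 0.1583, 69.2, 65.8, 11.5)
[0.51849735 0.16138296 0.14951436] [ 0.515   0.1578 49.5    10.7    10.8   ] [ 0.00427272 -0.00280914  0.06850649]
rest (0.5176, 0.1583, 70.0, 65.8, 11.5)
```

```bash
python3 -m pendant '[[1,0.001,-0.003,0.03,0,0,0],[1,0.001,-0.003,0.06,0,0,0],[1,0.001,-0.003,0.068,0,0,0],[1,0.001,-0.003,0.068,0,0,0]]' && python3 -m pendant '[[0.2,0,0,0,0,0,0],[0,0,0,0,0,0,0],[0,0,0,0,0,0,0],[0,0,0,0,0,0,0],[0,0,0,0,0,0,0]]' 40
```

```text
time_s: 3.35
position: [0.5182, 0.1578, 0.0811]
tool_rot: [[-0.98, -0.197, 0.001], [-0.197, 0.98, 0.0], [-0.001, -0.0, -1.0]]
ft_force: [-0.2, -0.3, 0.9]
grip_width: 0.0856
gripper_force: 0.0
time_s: 3.98
position: [0.5179, 0.1578, 0.0806]
tool_rot: [[-0.98, -0.197, 0.0], [-0.197, 0.98, 0.0], [-0.0, 0.0, -1.0]]
ft_force: [-1.1, -0.2, 2.8]
grip_width: 0.0119
gripper_force: 41.0
```

```bash
python3 -m pendant '[[0,0,0,-0.02,0,0,0],[0,0,0,-0.05,0,0,0],[0,0,0,-0.09,0,0,0],[0,0,0,-0.1,0,0,0],[0,0,0,-0.1,0,0,0]]' && python3 - <<'E'
from h import *
s=env.observe();p=s["position"];R=s["tool_rot"];print(p,s["grip_width"])
print(R.T@(np.array([.45,-.10,p[2]])-p))
E
```

```text
time_s: 4.6
position: [0.5176, 0.1577, 0.1799]
tool_rot: [[-0.98, -0.197, -0.0], [-0.197, 0.98, -0.0], [0.0, -0.0, -1.0]]
ft_force: [-0.0, 0.2, -1.7]
grip_width: 0.0116
gripper_force: 40.5
[0.51759175 0.15770746 0.17994302] 0.011645873366713135
[ 1.17014838e-01 -2.39351853e-01  2.71438340e-05]
```

```bash
python3 -m pendant '[[0,0.008,-0.04,0,0,0,0],[0,0.016,-0.085,0,0,0,0],[0,0.024,-0.13,0,0,0,0],[0,0.032,-0.165,0,0,0,0],[0,0.032,-0.165,0,0,0,0]]' && python3 -m pendant '[[0,0.008,-0.04,0,0,0,0.1],[0,0.016,-0.085,0,0,0,0.25],[0,0.024,-0.13,0,0,0,0.37],[0,0.031,-0.161,0,0,0,0.48],[0,0.031,-0.161,0,0,0,0.48]]' && python3 - <<'E'
from h import *
im=env.get_image("wrist"); cv2.imwrite("pics/w3.png",im["image"]); s=env.observe(); print(s["position"],np.array(im["pose"])[:3],s["q"])
E
```

```text
time_s: 5.22
position: [0.5183, -0.0122, 0.1786]
tool_rot: [[-0.981, -0.194, -0.003], [-0.194, 0.981, 0.001], [0.003, 0.001, -1.0]]
ft_force: [-0.3, 1.0, -0.7]
grip_width: 0.0114
gripper_force: 40.4
time_s: 5.85
position: [0.52, -0.175, 0.1789]
tool_rot: [[-0.96, 0.28, -0.002], [0.28, 0.96, 0.001], [0.002, 0.001, -1.0]]
ft_force: [-0.2, 1.0, -0.9]
grip_width: 0.0117
gripper_force: 40.4
[ 0.51996281 -0.17377657  0.17907394] [[ 0.28049889 -0.92227661 -0.26594405  0.45235357]
 [ 0.95985345  0.26989714  0.07639956 -0.15435548]
 [ 0.00131601 -0.2766973   0.96095623  0.3054461 ]] [-3.08652543e+01  2.51158517e+01  8.10961271e+01  2.13393791e-02
  7.39288611e+01 -1.04737836e+02]
```

View pics/w3.png

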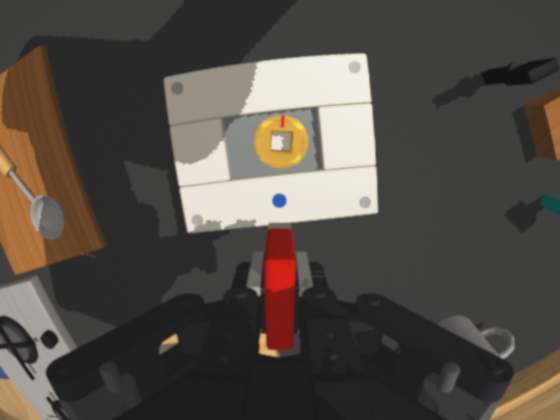

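The wrist view shows the brass disc centred at about (281,142), with the red mark at (282,121). The socket looks nearly square to the tool.

```bash
python3 - <<'E'
from h import *
im=env.get_image("wrist"); s=env.observe()
v=cv2.cvtColor(im["image"],cv2.COLOR_BGR2HSV)
y=(v[...,0]>14)&(v[...,0]<34)&(v[...,1]>110); z=np.zeros_like(y); z[105:180,240:320]=1; y&=z
y|=red(im)&z
c=max(cv2.findContours(y.astype(np.uint8),cv2.RETR_EXTERNAL,cv2.CHAIN_APPROX_NONE)[0],key=cv2.contourArea)
W=np.array([toworld(im,p[0],.045,True)[:2] for p in c])*1000
print("disc",cv2.fitEllipse(W.astype(np.float32)))
# rectified patch 0.1mm.. of the disc
cen=W.mean(0)/1000; g=np.arange(-40,40,.2)/1000
R=s["tool_rot"]; tx=R[:2,0];ty=R[:2,1]
P=np.array(im["pose"])
A,B=np.meshgrid(g,g,indexing="ij")   # rows: -tool x , cols tool y
X=np.stack([cen[0]-A*tx[0]+B*ty[0],cen[1]-A*tx[1]+B*ty[1],np.full_like(A,.045)],-1)-P[:3,3]
C=X@P[:3,:3]; cx,cy,cz=C[...,0],-C[...,1],-C[...,2]
r=np.hypot(cx,cy); th=np.arctan2(r,cz)/r
mp=((im["cx"]+im["fx"]*th*cx).astype(np.float32),(im["cy"]+im["fy"]*th*cy).astype(np.float32))
o=cv2.remap(im["image"],*mp,cv2.INTER_CUBIC); cv2.imwrite("pics/rect.png",cv2.resize(o,None,fx=1.45,fy=1.45))
h=cv2.cvtColor(o,cv2.COLOR_BGR2HSV)
n,l,st,ce=cv2.connectedComponentsWithStats(red({"image":o}).astype(np.uint8))
for i in range(1,n):
  if st[i,4]>60:print("mark",ce[i],st[i])
b=((h[...,1]<100)).astype(np.uint8); b[:100]=0;b[300:]=0;b[:,:120]=0;b[:,280:]=0
n,l,st,ce=cv2.connectedComponentsWithStats(b); k=l[200,200]; print(st[k])
if k:
  c=max(cv2.findContours((l==k).astype(np.uint8),0,1)[0],key=cv2.contourArea); print("sock",cv2.minAreaRect(c))
w=(v[...,1]<60)&(v[...,2]>60); w[235:]=0;w[:45]=0;w[:,:160]=0;w[:,385:]=0
print("box",quad(im,w,.055,True)); print(cen,s["position"],np.degrees(np.arctan2(ty[1],ty[0])))
E
```

```text
disc ((470.37689208984375, -158.0184326171875), (40.5086555480957, 42.86640167236328), 162.2642059326172)
mark [205.3526971  125.77178423] [201 107  10  40 241]
[ 159  169   81   77 5589]
sock ((198.96176147460938, 207.49703979492188), (77.15666961669922, 75.08586883544922), 4.39870548248291)
box (0.4697, -0.1604, 176.1, 156.1, 76.4)
[ 0.46782962 -0.15720726] [ 0.52001712 -0.1731145   0.17933386] 73.94071358695365
```

View pics/rect.png

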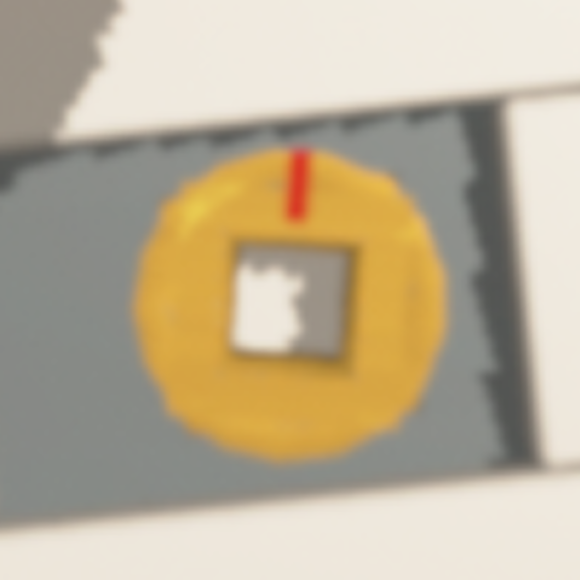

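The rectified patch shows the socket and disc centred at about (291,304). The square and its mark are turned about 4° clockwise from the tool, so the spindle is about 0.17 rad. I'll move over it with the tip still above the brass.

```bash
python3 -m pendant '[[0,0.026,0,0,0,0,0.03],[0,0.0523,0.0008,0.01,0,0,0.065],[0,0.0523,0.0008,0.04,0,0,0.065],[0,0.0523,0.0008,0.045,0,0,0.065],[0,0.0523,0.0008,0.045,0,0,0.065]]' && python3 - <<'E'
from h import *
ps=[]
for k in range(4):
    im=env.get_image("wrist"); s=env.observe(); ps.append(np.r_[s["position"],s["ft_force"]])
ps=np.mean(ps,0); R=s["tool_rot"]; print(ps, R.T@(np.array([.470,-.1577,ps[2]])-ps[:3]),np.degrees(np.arctan2(R[1,1],R[0,1])))
cv2.imwrite("pics/w4.png",im["image"]); a=env.get_image("scene")["image"]
b=cv2.resize(a[140:220,205:300],(570,480),interpolation=cv2.INTER_CUBIC); cv2.imwrite("pics/s4.png",b)
E
```

```text
time_s: 6.58
position: [0.4706, -0.1584, 0.1356]
tool_rot: [[-0.941, 0.339, -0.0], [0.339, 0.941, 0.0], [0.0, 0.0, -1.0]]
ft_force: [0.5, -0.8, -1.3]
grip_width: 0.0112
gripper_force: 40.4
[ 0.47072026 -0.15888483  0.13602252 -0.36023884  0.10375717 -0.97505577] [ 1.07973986e-03  8.69917040e-04 -1.70656410e-06] 70.15309255434894
```

View pics/w4.png

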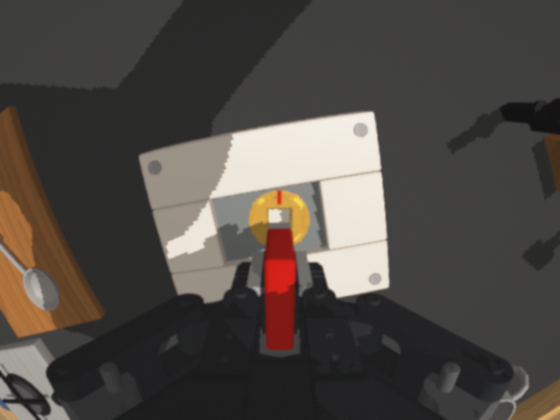

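The mark and socket at (279,215) now line up with the key along the image vertical. I'll lower it gently.

```bash
python3 -m pendant '[[0,0.0008,0.0006,0.006,0,0,0],[0,0.0008,0.0006,0.012,0,0,0],[0,0.0008,0.0006,0.015,0,0,0],[0,0.0008,0.0006,0.0165,0,0,0],[0,0.0008,0.0006,0.018,0,0,0]]'
```

```text
time_s: 7.45
position: [0.4697, -0.1582, 0.1173]
tool_rot: [[-0.94, 0.34, 0.0], [0.34, 0.94, -0.0], [-0.0, -0.0, -1.0]]
ft_force: [-0.2, -0.4, 1.9]
grip_width: 0.0115
gripper_force: 40.8
```

```bash
python3 -m pendant '[[0,0,0,0.001,0,0,0],[0,0,0,0.002,0,0,0],[0,0,0,0.002,0,0,0]]'; python3 -c "
from h import *
for k in range(2):
    env.get_image('wrist'); s=env.observe(); print(s['position'],s['ft_force'],s['wrist_torque'])"
```

```text
time_s: 7.82
position: [0.4695, -0.1581, 0.1152]
tool_rot: [[-0.94, 0.34, -0.0], [0.34, 0.94, 0.0], [0.0, 0.0, -1.0]]
ft_force: [-0.8, -0.1, -0.7]
grip_width: 0.0115
gripper_force: 40.5
[ 0.46952319 -0.15807371  0.11523442] [-0.85331845  1.18643606 -1.38090224] [ 0.07584854  0.18143657 -0.01663034]
[ 0.46952942 -0.1580768   0.11526441] [-1.64261357  0.1132345  -0.6725464 ] [ 0.09070999  0.19849167 -0.00310387]
```

```bash
python3 -m pendant '[[0,0,0,0.001,0,0,0],[0,0,0,0.002,0,0,0],[0,0,0,0.003,0,0,0],[0,0,0,0.004,0,0,0],[0,0,0,0.005,0,0,0]]'
```

```text
time_s: 8.55
position: [0.4696, -0.1581, 0.1102]
tool_rot: [[-0.94, 0.34, -0.0], [0.34, 0.94, 0.0], [0.0, 0.0, -1.0]]
ft_force: [-2.0, 1.0, -0.1]
grip_width: 0.0113
gripper_force: 40.5
```

```bash
python3 -m pendant '[[0,0,0,0.001,0,0,0],[0,0,0,0.002,0,0,0],[0,0,0,0.003,0,0,0],[0,0,0,0.004,0,0,0],[0,0,0,0.004,0,0,0]]'
```

```text
time_s: 9.18
position: [0.4696, -0.1581, 0.1062]
tool_rot: [[-0.94, 0.34, -0.0], [0.34, 0.94, 0.0], [0.0, 0.0, -1.0]]
ft_force: [-2.4, -0.3, -2.3]
grip_width: 0.0118
gripper_force: 40.5
```

```bash
python3 -m pendant '[[0,0,0,0.0005,0,0,0],[0,0,0,0.001,0,0,0],[0,0,0,0.0015,0,0,0],[0,0,0,0.0018,0,0,0],[0,0,0,0.0018,0,0,0]]'
```

```text
time_s: 9.8
position: [0.4696, -0.1581, 0.1045]
tool_rot: [[-0.94, 0.34, -0.0], [0.34, 0.94, 0.0], [0.0, 0.0, -1.0]]
ft_force: [-2.6, 1.3, -1.1]
grip_width: 0.0116
gripper_force: 40.5
```

```bash
python3 -m pendant '[[0,0,0,0.0003,0,0,0],[0,0,0,0.0006,0,0,0],[0,0,0,0.0006,0,0,0]]'
```

```text
time_s: 10.18
position: [0.4696, -0.1581, 0.1039]
tool_rot: [[-0.94, 0.34, -0.0], [0.34, 0.94, 0.0], [0.0, 0.0, -1.0]]
ft_force: [-2.7, 0.9, 0.6]
grip_width: 0.0114
gripper_force: 40.6
```

```bash
python3 -m pendant '[[0,0.0004,0,0,0,0,0.03],[0,0.0004,0,0,0,0,0.1],[0,0.0004,0,0,0,0,0.17],[0,0.0004,0,0,0,0,0.24],[0,0.0004,0,0,0,0,0.3]]'; python3 -c "
from h import *
s=env.observe(); print(s['wrist_torque'],s['tool_rot'][:2,1])"
```

```text
time_s: 10.8
position: [0.469, -0.1581, 0.1038]
tool_rot: [[-0.796, 0.605, -0.001], [0.605, 0.796, -0.0], [0.0, -0.001, -1.0]]
ft_force: [-4.0, -0.3, -0.3]
grip_width: 0.0113
gripper_force: 40.5
[-0.00493361  0.79374392  0.04570154] [0.60504913 0.79618791]
```

```bash
python3 -m pendant '[[0,0.0004,-0.0003,0,0,0,0.07],[0,0.0004,-0.0003,0,0,0,0.14],[0,0.0004,-0.0003,0,0,0,0.21],[0,0.0004,-0.0003,0,0,0,0.28],[0,0.0004,-0.0003,0,0,0,0.35]]'; python3 -c "
from h import *
s=env.observe(); print(s['wrist_torque'],np.degrees(np.arctan2(*s['tool_rot'][:2,1][::-1])))"
```

```text
time_s: 11.42
position: [0.4691, -0.158, 0.1039]
tool_rot: [[-0.54, 0.842, 0.001], [0.842, 0.54, -0.0], [-0.0, 0.001, -1.0]]
ft_force: [-0.3, 0.9, -1.1]
grip_width: 0.0113
gripper_force: 40.3
[0.33833195 0.133635   0.04706757] 32.68973769317358
```

```bash
python3 -m pendant '[[0,0,0,0,0,0,0.07],[0,0,0,0,0,0,0.14],[0,0,0,0,0,0,0.21],[0,0,0,0,0,0,0.28],[0,0,0,0,0,0,0.35]]'; python3 -c "
from h import *
s=env.observe(); print(s['wrist_torque'],np.degrees(np.arctan2(*s['tool_rot'][:2,1][::-1])))"
```

```text
time_s: 12.05
position: [0.4693, -0.1579, 0.1039]
tool_rot: [[-0.219, 0.976, 0.001], [0.976, 0.219, 0.0], [-0.0, 0.001, -1.0]]
ft_force: [0.8, 1.9, -2.6]
grip_width: 0.0116
gripper_force: 40.2
[ 0.4687675  -0.10311103  0.04468672] 12.629492815502651
```

```bash
python3 -m pendant '[[0,0,0,0,0,0,0.04],[0,0,0,0,0,0,0.08],[0,0,0,0,0,0,0.12],[0,0,0,0,0,0,0.14],[0,0,0,0,0,0,0.14]]'; python3 -c "
from h import *
s=env.observe(); print(s['wrist_torque'],np.degrees(np.arctan2(*s['tool_rot'][:2,1][::-1])))"
```

```text
time_s: 12.68
position: [0.4693, -0.158, 0.1039]
tool_rot: [[-0.084, 0.996, 0.001], [0.996, 0.084, 0.0], [-0.0, 0.001, -1.0]]
ft_force: [3.3, 2.8, -4.0]
grip_width: 0.0115
gripper_force: 39.9
[ 0.58798313 -0.66961974  0.04202924] 4.797644566075169
```

```bash
python3 -m pendant '[[0,0.0003,0.0003,0,0,0,0.02],[0,0.0003,0.0003,0,0,0,0.04],[0,0.0003,0.0003,0,0,0,0.06],[0,0.0003,0.0003,0,0,0,0.06]]'; python3 -c "
from h import *
s=env.observe(); print(s['wrist_torque'],np.degrees(np.arctan2(*s['tool_rot'][:2,1][::-1])))"
```

```text
time_s: 13.18
position: [0.4693, -0.1578, 0.104]
tool_rot: [[-0.024, 1.0, 0.001], [1.0, 0.024, -0.0], [-0.0, 0.001, -1.0]]
ft_force: [4.5, 0.8, -5.1]
grip_width: 0.0115
gripper_force: 39.7
[ 0.22728393 -0.9481002   0.07950889] 1.3527991681412341
```

```bash
python3 -m pendant '[[0,0,0,0,0,0,0.015],[0,0,0,0,0,0,0.03],[0,0,0,0,0,0,0.03]]'; python3 -c "
from h import *
s=env.observe(); print(s['wrist_torque'],np.degrees(np.arctan2(*s['tool_rot'][:2,1][::-1])))"
```

```text
time_s: 13.55
position: [0.4693, -0.1578, 0.104]
tool_rot: [[0.007, 1.0, 0.001], [1.0, -0.007, -0.0], [-0.0, 0.001, -1.0]]
ft_force: [6.1, 1.7, -6.2]
grip_width: 0.0116
gripper_force: 39.6
[ 0.185683   -1.1676869   0.07784952] -0.38850232966045434
```

```bash
python3 -m pendant '[[0,0,0.0007,0,0,0,0],[0,0,0.0007,0,0,0,0.02],[0,0,0.0007,0,0,0,0.04],[0,0,0.0007,0,0,0,0.04]]'; python3 - <<'E'
from h import *
s=env.observe(); print(s['wrist_torque'],np.degrees(np.arctan2(*s['tool_rot'][:2,1][::-1])))
im=env.get_image("wrist"); cv2.imwrite("pics/w5.png",im["image"])
a=env.get_image("top")["image"][215:275,320:400]
cv2.imwrite("pics/c5.png",np.hstack([cv2.resize(im["image"][110:330,190:370],(491,600)),cv2.resize(a,(300,225),interpolation=cv2.INTER_CUBIC)[np.minimum(np.arange(600),224)]]))
E
```

```text
time_s: 14.05
position: [0.4696, -0.1577, 0.1039]
tool_rot: [[0.046, 0.999, -0.0], [0.999, -0.046, -0.0], [-0.0, -0.0, -1.0]]
ft_force: [1.1, -0.7, -4.0]
grip_width: 0.0118
gripper_force: 40.1
[-0.10057587 -0.49523506  0.03707094] -2.657520027133595
```

View pics/c5.png

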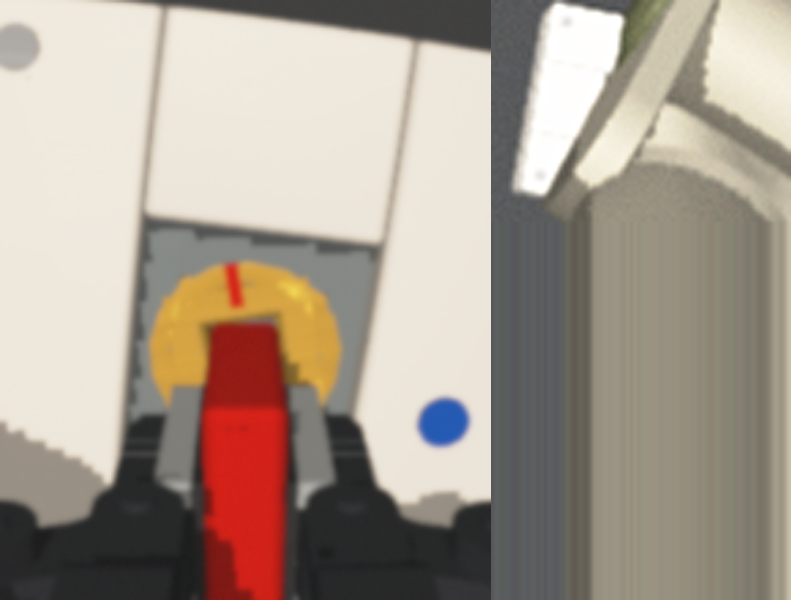

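The disc's mark at about (234,285) in the crop trails the key by roughly 7° of play, which puts the spindle near 1.3 rad. I'll turn gently until the stop is felt.

```bash
python3 -m pendant '[[0,0,0,0,0,0,0.02],[0,0,0,0,0,0,0.035],[0,0,0,0,0,0,0.035]]'; python3 - <<'E'
from h import *
s=env.observe(); print(s['wrist_torque'],np.degrees(np.arctan2(*s['tool_rot'][:2,1][::-1])))
E
```

```text
time_s: 14.52
position: [0.4697, -0.1577, 0.1039]
tool_rot: [[0.081, 0.997, -0.0], [0.997, -0.081, -0.0], [-0.0, -0.0, -1.0]]
ft_force: [1.4, -0.7, -2.6]
grip_width: 0.0114
gripper_force: 40.1
[-0.18292608 -0.30975181  0.03674061] -4.658649324322302
```

```bash
python3 -m pendant '[[0,0,0,0,0,0,0.015],[0,0,0,0,0,0,0.025],[0,0,0,0,0,0,0.025]]'; python3 - <<'E'
from h import *
s=env.observe(); print(s['wrist_torque'],np.degrees(np.arctan2(*s['tool_rot'][:2,1][::-1])))
E
```

```text
time_s: 14.9
position: [0.4697, -0.1577, 0.1039]
tool_rot: [[0.106, 0.994, -0.0], [0.994, -0.106, -0.0], [-0.0, -0.0, -1.0]]
ft_force: [0.7, -1.7, -4.2]
grip_width: 0.0117
gripper_force: 40.1
[-0.22845818 -0.29689739  0.13745904] -6.076931250564606
```

```bash
python3 -m pendant '[[0,0,0,0,0,0,0.01],[0,0,0,0,0,0,0.015],[0,0,0,0,0,0,0.015]]'; python3 - <<'E'
from h import *
s=env.observe(); print(s['wrist_torque'],np.degrees(np.arctan2(*s['tool_rot'][:2,1][::-1])))
E
```

```text
time_s: 15.28
position: [0.4697, -0.1577, 0.1039]
tool_rot: [[0.121, 0.993, -0.0], [0.993, -0.121, -0.0], [-0.0, 0.0, -1.0]]
ft_force: [0.4, -0.5, -3.8]
grip_width: 0.0115
gripper_force: 40.2
[-0.26863844 -0.32077878  0.13035515] -6.930490066067218
```

```bash
python3 - <<'E'
from h import *
im=env.get_image("wrist"); s=env.observe(); v=cv2.cvtColor(im["image"],cv2.COLOR_BGR2HSV)
n,l,st,ce=cv2.connectedComponentsWithStats(red(im).astype(np.uint8))
for i in range(1,n):
    if 15<st[i,4]<200 and st[i,1]>180 and st[i,1]<240:
        p=toworld(im,ce[i],.045,True)[:2]; print(st[i],quad(im,l==i,.045,True))
        for c in ((.470,-.1577),(.4697,-.1573),(.4704,-.158)):
            d=p-c; print("mark yaw",np.degrees(np.arctan2(d[1],d[0])),np.hypot(*d),"spindle",np.radians((170-np.degrees(np.arctan2(d[1],d[0])))))
E
```

```text
[272 208   5  14  38] (0.4689, -0.1417, 1.6, 8.4, 3.6)
mark yaw 93.89371184245098 0.016286858446041805 spindle 1.3283053098207993
mark yaw 92.91111651868437 0.0158697436499487 spindle 1.3454548334352263
mark yaw 95.19955725661167 0.01661764406174748 spindle 1.3055140078216263
```

Spindle reads about 1.33 rad, so it's at its stop. I'll ease the twist, open and retreat straight up.

```bash
python3 -m pendant '[[0,0,0,0,0,0,-0.03],[0,0,0,0.0003,0,0,-0.05],[0.3,0,0,0.0003,0,0,-0.05],[0.6,0,0,0.0003,0,0,-0.05],[0.6,0,0,0.0003,0,0,-0.05]]' && python3 -m pendant '[[0.6,0,0,0,0,0,0],[0.6,0,0,-0.03,0,0,0],[0.6,0,0,-0.08,0,0,0],[0.6,0,0,-0.12,0,0,0],[0.6,0,0,-0.12,0,0,0]]' && python3 - <<'E'
from h import *
im=env.get_image("wrist"); cv2.imwrite("pics/w6.png",im["image"])
E
```

```text
time_s: 15.95
position: [0.4697, -0.1576, 0.1037]
tool_rot: [[0.071, 0.997, -0.0], [0.997, -0.071, 0.0], [0.0, -0.0, -1.0]]
ft_force: [-0.1, 0.5, 0.3]
grip_width: 0.0512
gripper_force: 0.0
time_s: 16.58
position: [0.4706, -0.1581, 0.2263]
tool_rot: [[0.071, 0.997, 0.005], [0.997, -0.071, -0.003], [-0.003, 0.005, -1.0]]
ft_force: [-0.0, 0.9, -0.7]
grip_width: 0.0512
gripper_force: 0.0
```

View pics/w6.png

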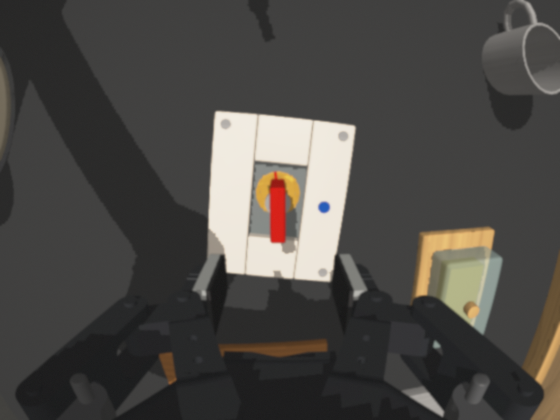

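The key stands upright in the socket at about (278,212), clear of the gripper, with the mark at (275,175).

```bash
python3 -c "
from h import *
print(env.close_job())"
```

```text
the job is handed in; nothing more can be done
None
```

The key went fully home in the socket and was turned clockwise to its stop (about 1.33 rad by the camera); I let it go standing upright and handed the job in at about 17 s, though the hand-in gave no verdict.

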